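Spray the sample box, then hold its flap at the index angle

TASK

Disinfect the sample box: while its top flap is still shut, press the nozzle cap of the clamped spray can beside it all the way down and let it spring back up. Then raise the flap by its tongue handle until it is parallel to the index arm at the side of the box, and finish while holding it still at that angle in the gripper, because it falls shut when let go. Do not shift the index arm, and leave the things standing around where they are.

Things in the scene. Friction and masses are not known exactly. Their poses are not given: they have to be found in the camera images.
- flap_hinge (a point): Centre of the flap's hinge line, on the far top edge of the sample box: a fixed white open box 170 x 180 x 90 mm (depth x width x height) that stands on the worktop, turned a little about the vertical. The hinge line lies 97 mm above the worktop along this frame's y axis (the box's width); its x axis points level from the handle side to the far side of the box, z up.
- flap (a joint): Angle of the flap in rad: 0 shut (level), growing as its front edge rises; it can open to 1.45. The flap is an aluminium frame with a clear window, 180 mm wide (along the hinge), 8 mm thick, its front edge 165 mm from the hinge. It weighs 0.2 to 0.45 kg, turns freely and falls shut from any angle below 1.45 when let go.
- flap_handle (a point): Grasp point on the flap's handle: a black tongue 14 mm wide (along the hinge line) and 10 mm thick that sticks out in the flap's plane from the middle of its front edge, from 165 to 229 mm from the hinge. This point is on its centre line, 205 mm from the hinge. The frame turns with the flap: x points from handle to hinge, y along the hinge, z square to the flap, up when shut. 92 mm of free room is under the tongue when the flap is shut.
- index (a joint): Angle of the index arm in rad, on the same scale as joint flap (0 level, growing upward): the angle the flap must be brought to. It was set beforehand and is stiff.
- index_tip (a point): Tip of the index arm: a slim black bar, 12 mm high, that turns about the flap's hinge line just outside the box, 109 mm to the side of the box's middle (left as seen from the robot), outside a bare metal quadrant arc (radius 125 mm) with ticks every 10 degrees. This point is 138.5 mm from the hinge line; a short stub 20 mm long points outward from there. The frame's x axis points from the tip to the hinge line.
- cap_top (a point): Centre of the top of the spray can's nozzle cap: white, round, 29 mm in diameter, 20 mm high, 161 mm above the worktop when up, with a short spout pointing towards the box. The can is bare aluminium, 48 mm in diameter, fixed in a round dark stand 76 mm in diameter to the right of the box.
- nozzle_cap (a joint): How far the nozzle cap is pressed, in m: 0 up, 0.006 fully down. A spring pushes it up: about 2 N at the top, 6.5 N fully down.
- beaker: Bystander: glass beaker, 55 mm wide, 68 mm high, origin at the centre of its underside; leave it alone.
- wash_bottle: Bystander: squeeze wash bottle with a bent spout, 199 mm high, origin at the centre of its underside; leave it alone (it is not the spray can).
- oil_bottle: Bystander: small dropper bottle, 25 mm wide, 78 mm high, origin at the centre of its underside; leave it alone.
- marker: Bystander: felt marker lying flat, 139 mm long, 15 mm high; leave it alone.
- timer: Bystander: flat countdown timer, 62 x 66 x 18 mm, origin at the centre of its underside; leave it alone.
There are look-alikes about, which are no part of the job. What is shaped like the part that bears cap_top but pink is not meant.

How it is judged:
By the outcome, as a careful person would: the job done as asked, in the order asked, and still so for the second after the job is handed in, while the arm keeps its last pose, push and grip.
It also fails if it takes over 48 s, if anything falls off the work surface, if the arm or the gripper's body presses on something with over 40 N, if the wrist force passes 120 N, or if a joint passes its speed limit or range.

ROBOT

A 7-joint arm with a two-finger parallel gripper is mounted at the origin on a cart in front of the work surface, level with it; the furniture and walls round the work are solid. World frame = base frame: x ahead of the robot, y to its left, z up, the work surface at z = 0. Lengths are in m, angles in rad, forces in N, time in s.
With the tool pointing down it reaches from about 0.425 to 0.875 m from the base axis. Payload 8.4 kg.
Tool frame: the origin (TCP) lies on the centre line of the jaws, within the pads' length; the fingertips stand 8 mm ahead of it and the grasp point (between the pads) lies 11 mm behind it (nose_length is the distance from the TCP to the fingertips, in m); z points along the fingers, y is the direction in which the jaws open and shut (so a half turn about z gives the same grasp; the last joint's range is limited). The gripper opens to 85 mm and grips with 20 to 120 N. Pads are 22 mm wide; open, the fingers measure 114 mm over their backs; the gripper's body (76 mm by 85 mm) begins 54 mm behind the grasp point. The pads swing forward as they close: fully open they stand 13 mm farther back than shut.
Start: joints at [-1.223, 0.333, 0.04, 1.465, -0.013, 1.343, -0.059], TCP at [0.281, 0.586, 0.239] pointing down, gripper open.
Joint ranges: [-2.58, 2.58], [-0.38, 2.09], [-1.3, 1.39], [0.25, 2.4], [-1.5, 4.64], [0.08, 2.09], [-2.65, 2.65]. Speed limits (rad/s): [2.22, 2.22, 2.79, 2.79, 3.14, 3.14, 3.14].

INTERFACE

Orientations are given as [roll, pitch, yaw] about the fixed x, y, z axes, in that order (R = Rz(yaw) Ry(pitch) Rx(roll)).
In Python, from station import state, snapshot, sign_off, nose_length gives the robot as it stands.
- The arm moves only by the tool carry_out, never from a script. Its argument "plan" is a list of rows, each a list of 2 entries, a list of its own where there are three numbers: the shift along the tool's x, y, z in m, then the turn, a rotation vector about the tool's x, y, z in rad. In form: [[[dx, dy, dz], [rx, ry, rz]], ...]. A call has exactly 10 rows; each row shifts and turns the commanded pose from where the row before left it, along the tool's axes as they then stand; what a row does not reach is not made up. A row lasts 1/10 s, in which the tool goes at most 50 mm and 8.59 degrees, less where a joint would pass 70% of its speed; a pose out of reach is approached as far as the arm can. A call is refused whole if a number of a shift passes 0.05 or a number of a turn 0.15, either way. A call with a gripper value outside its range is refused whole. "gripper" is the opening, from -1 (shut) to 1 (fully open), set as the call begins (left out, the last holds). The fingers move at their own pace and stop on an object; "grip_force" is the grip in N (left out, the last holds). Time passes only in rows, so rows that do not move let the fingers close, or fill a call up. It gives the time, the measured TCP pose, the force and the opening at its end, in the units of the state.
- state(): the state, without advancing time (a new reading comes with each control period).
- snapshot(name): name is "side" or "top"; returns a dict with "image" (480x640x3 uint8, blue, green, red), "fx", "fy", "cx", "cy" (pixels), "k1" (the pictures are not rectified: a ray, as slopes to the right and down, at radius r is drawn at 1 + k1 r^2 times it, then the intrinsics apply), "R" (3x3) and "t" (3): a world point X has camera coordinates R X + t. Camera axes: x right, y down, z forward; pixel columns grow to the right and rows downward; lengths in m; the calibration is good to about 2 mm. A picture is of the moment at which its call begins. There is no depth.
- sign_off(): hands the job in, once; it reports no verdict.
The state is a dict: "time_s": time; "joints": joint angles; "joint_velocities": joint speeds; "tau": joint torques, N m; "ee_pos": TCP position; "tool_rot": TCP orientation; "wrist_force": force on the tool from outside, world axes, zero at the start; "torque": the same for the moment, N m; "finger_gap": finger opening in m.
Only numpy, scipy, OpenCV 4.12 (cv2) and the standard library are available. Lean on these libraries where they do the work, as an engineer would, in place of code of your own. Each camera call takes 0.05 s, during which the arm holds its last target. There are 200 camera calls.

## Working session

There is one attempt and no reset: what is moved stays moved. The work goes in short steps, Python scripts to look and compute and a tool call to move; the robot and the scene stay as the last step left them, time stands still between calls to the robot, and variables do not carry over. Pictures are saved under pics/ and viewed, about 8 in all and at most 12, crops included, and the job is handed in when it is done.

Besides the shell and the picture viewer there is one more tool, called after "Request:" as name([rows], argument=value, ...), one row to a line, values as JSON. carry_out: Moves the arm, as the interface text tells. Its arguments: {"type":"object","properties":{"plan":{"type":"array"},"gripper":{"type":"number"},"grip_force":{"type":"number"}},"required":["plan"]}

```bash
ls; mkdir -p pics; python3 - <<'E'
from station import *
import cv2
s=state();print(s['time_s'],s['ee_pos'],s['tool_rot'],s['finger_gap'],nose_length)
for n in('side','top'):
    d=snapshot(n);cv2.imwrite(f'pics/{n}0.png',d['image']);print(n,{k:d[k] for k in d if k!='image'})
E
```

```text
pics
0.0 [0.28069589 0.58577204 0.23840703] [-3.13995390e+00  1.20852124e-04  2.69475112e+00] 0.08589993442251201 0.008
side {'fx': 476.8355954900273, 'fy': 476.8355954900273, 'cx': 316.49280834073846, 'cy': 242.9946389152589, 'k1': -0.05139210490335622, 'R': array([[ 0.99892467,  0.0452373 ,  0.01015368],
       [ 0.03518222, -0.5969961 , -0.80147231],
       [-0.03019473,  0.80096769, -0.59794568]]), 't': array([-0.52117544, -0.02168455,  1.61863564])}
top {'fx': 544.0164702681395, 'fy': 544.0164702681395, 'cx': 318.2374275316398, 'cy': 237.07656247715087, 'k1': 0.015906035667460725, 'R': array([[-0.24423051, -0.96966772,  0.00979637],
       [-0.90693644,  0.22483119, -0.35625446],
       [ 0.34324592, -0.09589289, -0.93433762]]), 't': array([-0.03931198,  0.54717869,  1.82727356])}
```

View pics/side0.png

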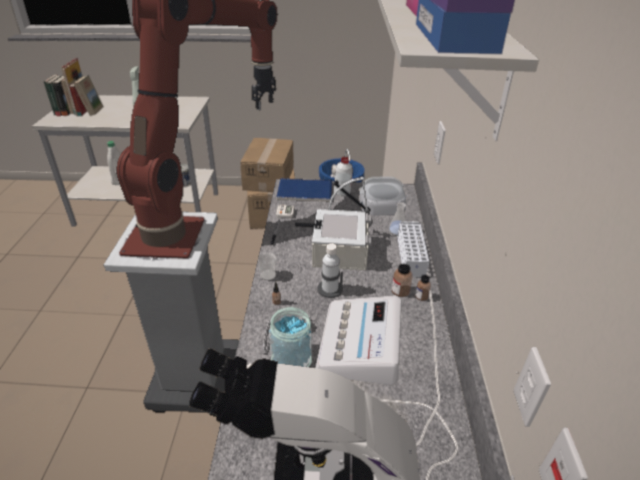

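View pics/top0.png

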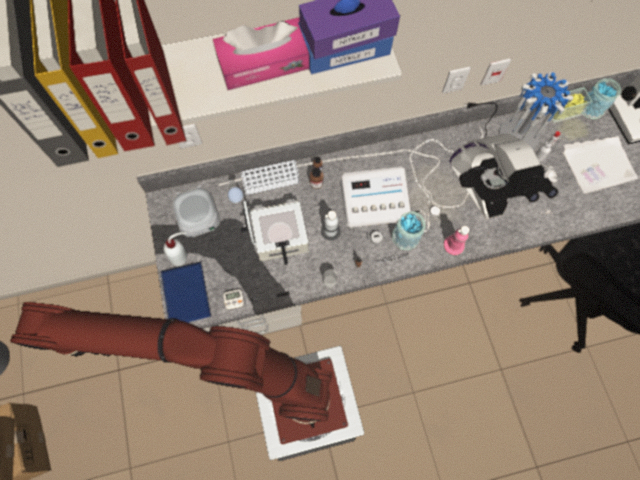

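The side view shows the box at (340,235), tongue at (308,225), spray can with its white cap at (331,252) and index arm near (352,197). The top view shows the box at (275,228), tongue at (283,250) and can at (331,222). Possible mix-ups for the cap are the pink can at top (457,240), the wash bottle at top (175,248) and the small white-topped item at top (435,212). I choose the white cap on the bare can right of the box, and will check it in a close crop.

```bash
cat > h.py <<'E'
import numpy as np, cv2
from scipy.optimize import least_squares
from scipy.spatial.transform import Rotation as Ro
from station import *
def cam(n):
    d=snapshot(n); return d
def proj(d,X):
    c=np.atleast_2d(X)@d['R'].T+d['t']; s=c[:,:2]/c[:,2:]
    s=s*(1+d['k1']*(s**2).sum(1,keepdims=True))
    return s*[d['fx'],d['fy']]+[d['cx'],d['cy']]
def crop(d,x0,y0,w,h,W,H):
    return cv2.resize(d['image'][y0:y0+h,x0:x0+w],(W,H),interpolation=cv2.INTER_CUBIC)
E
python3 - <<'E'
from h import *
s=cam('side');t=cam('top')
cv2.imwrite('pics/c_side.png',crop(s,280,160,110,145//1,110*7//1,0) if 0 else crop(s,270,170,114,84,798,588))
cv2.imwrite('pics/c_side2.png',crop(s,305,235,50,70,400,560))
cv2.imwrite('pics/c_top.png',crop(t,235,190,114,84,798,588))
a=cv2.imread('pics/c_side2.png');cv2.imwrite('pics/c_s2.png',np.hstack([a,crop(t,305,190,50,70,400,560)]))
E
```

```text
(no output)
```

View pics/c_side.png

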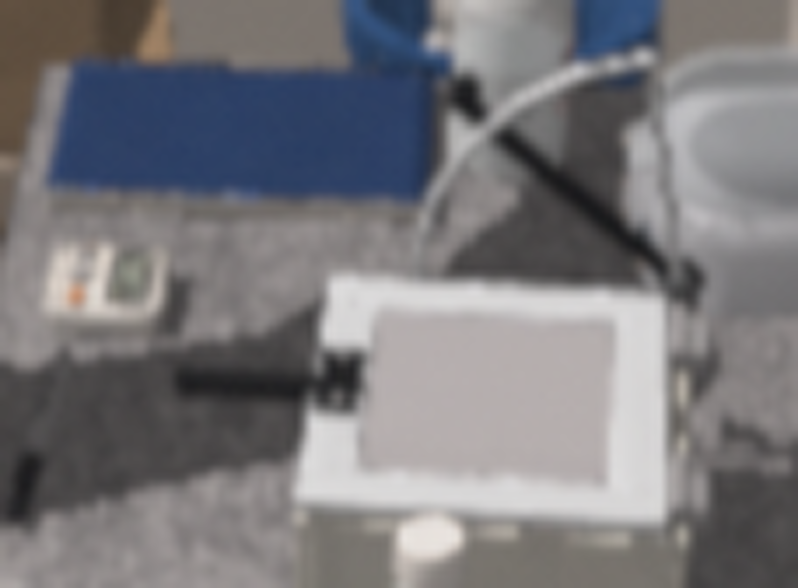

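View pics/c_top.png

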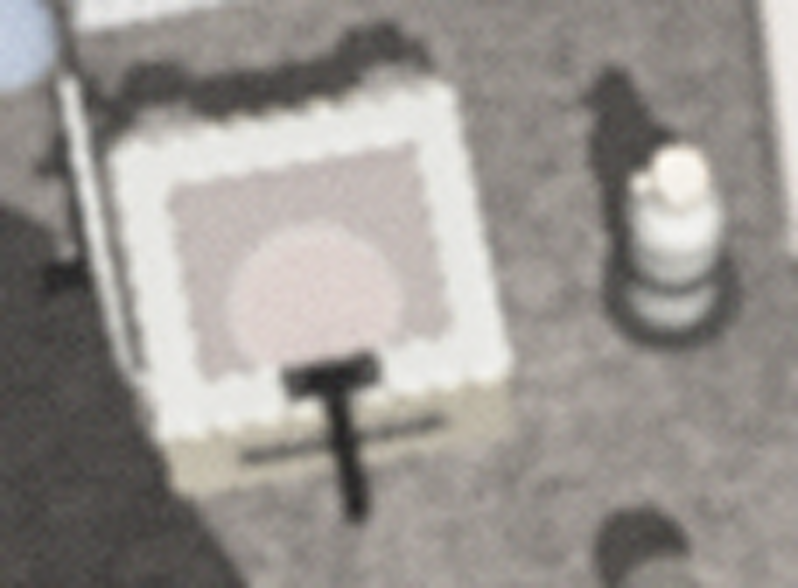

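View pics/c_s2.png

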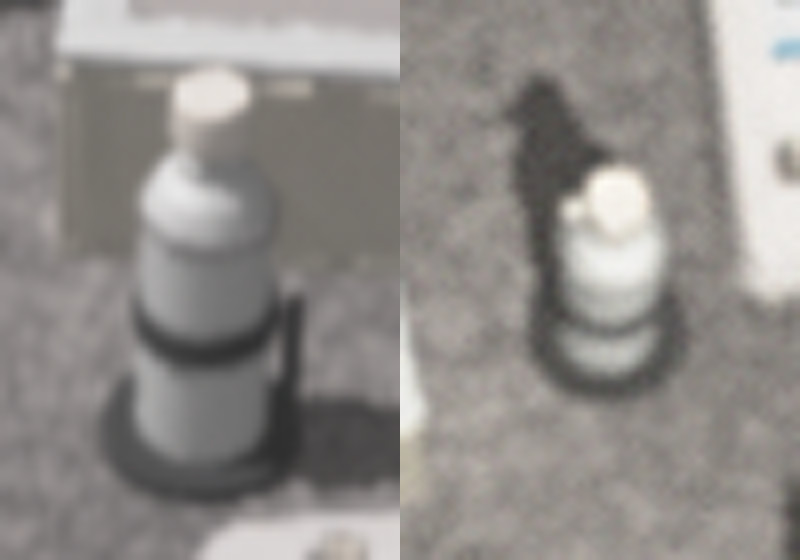

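```bash
cat > fit.py <<'E'
from h import *
S=cam('side');T=cam('top')
px=lambda p,o,k:(np.array(p)+.5)/k-.5+o
so,to=np.array([270,170]),np.array([235,190])
# cap
cs=px([212,95],[305,235],8);ct=px([219,197],[305,190],8)
def ray(d,p):
    s0=(np.array(p)-[d['cx'],d['cy']])/[d['fx'],d['fy']];s=s0.copy()
    for _ in range(8): s=s0/(1+d['k1']*(s@s))
    return -d['R'].T@d['t'], d['R'].T@np.r_[s,1]
def atz(d,p,z):
    o,v=ray(d,p);return o+v*(z-o[2])/v[2]
print('cap',atz(S,cs,.161),atz(T,ct,.161))
r=least_squares(lambda X:np.r_[proj(S,X)[0]-cs,proj(T,X)[0]-ct],[.5,0,.16]);print('tri',r.x,r.fun)
hp={'FL':(-.165,.09,.004),'FR':(-.165,-.09,.004),'HL':(0,.09,.004),'HR':(0,-.09,.004),'tip':(-.229,0,.0)}
ps={'FL':(330,278),'FR':(296,500),'tip':(178,382),'HL':(665,292),'HR':(665,520)}
pt={'FL':(160,440),'FR':(512,362),'tip':(356,520),'HL':(108,148),'HR':(452,85)}
def W(q,P): return Ro.from_euler('z',q[2]).apply(P)+[q[0],q[1],.097]
def f(q):
    o=[]
    for d,m,off in((S,ps,so),(T,pt,to)):
        for k in m:
            P=np.array(hp[k]); P[0]+=q[3] if k[0]=='H' else 0
            o.append(proj(d,W(q,P))[0]-px(m[k],off,7))
    return np.concatenate(o)
r=least_squares(f,[.7,.1,0,0],loss='soft_l1');q=r.x;print('hinge',q);print(f(q).reshape(-1,2).round(1).tolist())
R=Ro.from_euler('z',q[2]).as_matrix()
for p in[(500,140),(550,178),(600,217),(650,256),(480,115)]:
    o,v=ray(S,px(p,so,7));o=R.T@(o-[q[0],q[1],.097]);v=R.T@v
    X=o+v*(.109-o[1])/v[1];print(p,X.round(4),np.arctan2(X[2],-X[0]),np.hypot(X[0],X[2]))
E
python3 fit.py
```

```text
cap [ 0.57101999 -0.23474541  0.161     ] [ 0.57051884 -0.23182247  0.161     ]
tri [ 0.57112139 -0.23212946  0.15907969] [ 0.03651106 -0.0153363   0.02310593  0.04418323]
hinge [ 0.68144831 -0.04684018 -0.03697878 -0.00674029]
[[0.2, -0.6], [0.2, -0.2], [-0.5, -0.2], [0.1, -0.0], [0.1, -0.0], [0.0, -0.9], [0.1, 0.4], [0.8, 0.1], [0.0, 0.3], [-0.1, 0.0]]
(500, 140) [-0.0885  0.109   0.0707] 0.6738702794024011 0.11327780770468315
(550, 178) [-0.0643  0.109   0.0516] 0.676132575072054 0.08244091636231518
(600, 217) [-0.0397  0.109   0.0317] 0.6733391994674169 0.05083933274088383
(650, 256) [-0.0148  0.109   0.0116] 0.6613469941114958 0.018814478210358643
(480, 115) [-0.0983  0.109   0.0835] 0.7039528766065196 0.12896331874481032
```

Request:
carry_out([
  [[0,0,-0.004],[0,0,-0.137]],
  [[0,0,-0.004],[0,0,-0.137]],
  [[0,0,-0.004],[0,0,-0.136]],
  [[-0.016,-0.04,-0.003],[0,0,0]],
  [[-0.016,-0.04,-0.003],[0,0,0]],
  [[-0.016,-0.04,-0.003],[0,0,0]],
  [[-0.016,-0.04,-0.003],[0,0,0]],
  [[-0.016,-0.04,-0.003],[0,0,0]],
  [[-0.016,-0.04,-0.003],[0,0,0]],
  [[-0.016,-0.04,-0.003],[0,0,0]],
], gripper=-1)

```text
time_s: 1.3
ee_pos: [0.3828, 0.3004, 0.2726]
tool_rot: [3.141, 0.0, 3.105]
wrist_force: [0.9, 0.1, 0.3]
finger_gap: 0.0
```

Request:
carry_out([
  [[-0.016,-0.04,0],[0,0,0]],
  [[-0.016,-0.04,0],[0,0,0]],
  [[-0.016,-0.04,0],[0,0,0]],
  [[-0.016,-0.04,0],[0,0,0]],
  [[-0.016,-0.04,0],[0,0,0]],
  [[-0.016,-0.04,0],[0,0,0]],
  [[-0.016,-0.04,0],[0,0,0]],
  [[-0.016,-0.04,0],[0,0,0]],
  [[-0.016,-0.04,0],[0,0,0]],
  [[-0.016,-0.04,0],[0,0,0]],
])

```text
time_s: 2.3
ee_pos: [0.5279, -0.1051, 0.2727]
tool_rot: [3.141, 0.001, 3.105]
wrist_force: [1.2, 0.9, -0.4]
finger_gap: -0.0
```

Request:
carry_out([
  [[-0.016,-0.04,0],[0,0,0]],
  [[-0.016,-0.04,0],[0,0,0]],
  [[-0.016,-0.04,0],[0,0,0]],
  [[0,0,0.01],[0,0,0]],
  [[0,0,0.01],[0,0,0]],
  [[0,0,0.01],[0,0,0]],
  [[0,0,0.01],[0,0,0]],
  [[0,0,0],[0,0,0]],
  [[0,0,0],[0,0,0]],
  [[0,0,0],[0,0,0]],
])

```text
time_s: 3.3
ee_pos: [0.5715, -0.2247, 0.233]
tool_rot: [3.142, 0.001, 3.105]
wrist_force: [0.8, 0.9, 0.4]
finger_gap: 0.0001
```

Request:
carry_out([
  [[0,-0.007,0.01],[0,0,0]],
  [[0,0,0.012],[0,0,0]],
  [[0,0,0.012],[0,0,0]],
  [[0,0,0.012],[0,0,0]],
  [[0,0,0.006],[0,0,0]],
  [[0,0,0.003],[0,0,0]],
  [[0,0,0],[0,0,0]],
  [[0,0,0],[0,0,0]],
  [[0,0,0],[0,0,0]],
  [[0,0,0],[0,0,0]],
])

```text
time_s: 4.3
ee_pos: [0.5711, -0.2321, 0.1777]
tool_rot: [-3.142, 0.001, 3.105]
wrist_force: [-0.1, -0.5, 0.6]
finger_gap: 0.0001
```

```bash
python3 - <<'E'
from h import *
S=cam('side');T=cam('top');s=state();print(s['ee_pos'],s['wrist_force'])
cv2.imwrite('pics/p1.png',np.hstack([crop(S,300,215,60,60,400,400),crop(T,300,185,60,60,400,400)]))
p=s['ee_pos']-[0,0,.008];print(proj(S,p),proj(T,p))
E
```

```text
[ 0.57105332 -0.23211649  0.17761451] [ 1.03835037  0.65612319 -0.2293056 ]
[[331.18327384 243.37116549]] [[332.06333046 213.04878453]]
```

View pics/p1.png

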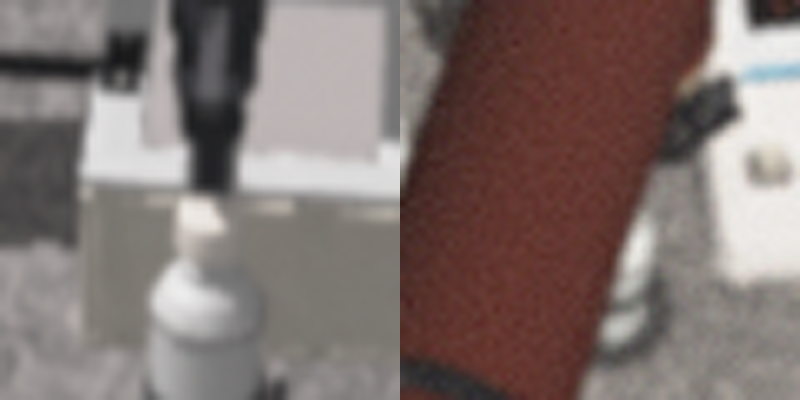

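The fingertips (side crop, 213,190) stand just above the white cap (205,215), lined up. Pressing slowly.

Request:
carry_out([
  [[0,0,0.003],[0,0,0]],
  [[0,0,0.003],[0,0,0]],
  [[0,0,0.002],[0,0,0]],
  [[0,0,0.002],[0,0,0]],
  [[0,0,0.001],[0,0,0]],
  [[0,0,0.001],[0,0,0]],
  [[0,0,0],[0,0,0]],
  [[0,0,0],[0,0,0]],
  [[0,0,0],[0,0,0]],
  [[0,0,0],[0,0,0]],
])

```text
time_s: 5.4
ee_pos: [0.5708, -0.232, 0.1654]
tool_rot: [3.141, -0.0, 3.105]
wrist_force: [-2.8, 1.3, 4.8]
finger_gap: 0.0
```

Request:
carry_out([
  [[0,0,0.001],[0,0,0]],
  [[0,0,0.001],[0,0,0]],
  [[0,0,0.001],[0,0,0]],
  [[0,0,0.0005],[0,0,0]],
  [[0,0,0],[0,0,0]],
  [[0,0,0],[0,0,0]],
  [[0,0,0],[0,0,0]],
  [[0,0,0],[0,0,0]],
  [[0,0,0],[0,0,0]],
  [[0,0,0],[0,0,0]],
])

```text
time_s: 6.4
ee_pos: [0.5709, -0.232, 0.163]
tool_rot: [3.141, 0.0, 3.105]
wrist_force: [-7.7, 4.4, 14.2]
finger_gap: -0.0
```

Request:
carry_out([
  [[0,0,0.0005],[0,0,0]],
  [[0,0,0.0005],[0,0,0]],
  [[0,0,0],[0,0,0]],
  [[0,0,0],[0,0,0]],
  [[0,0,0],[0,0,0]],
  [[0,0,0],[0,0,0]],
  [[0,0,0],[0,0,0]],
  [[0,0,0],[0,0,0]],
  [[0,0,0],[0,0,0]],
  [[0,0,0],[0,0,0]],
])

```text
time_s: 7.4
ee_pos: [0.571, -0.2321, 0.1629]
tool_rot: [3.141, 0.001, 3.105]
wrist_force: [-10.0, 5.9, 23.3]
finger_gap: 0.0003
```

Request:
carry_out([
  [[0,0,-0.004],[0,0,0]],
  [[0,0,-0.008],[0,0,0]],
  [[0,0,-0.012],[0,0,0]],
  [[0,0,-0.02],[0,0,0]],
  [[0,0,-0.02],[0,0,0]],
  [[0,0,-0.02],[0,0,0]],
  [[0,0,0],[0,0,0]],
  [[0,0,0],[0,0,0]],
  [[0,0,0],[0,0,0]],
  [[0,0,0],[0,0,0]],
])

```text
time_s: 8.4
ee_pos: [0.5706, -0.2318, 0.2439]
tool_rot: [3.141, -0.001, 3.105]
wrist_force: [0.5, 0.5, -0.3]
finger_gap: 0.0001
```

Request:
carry_out([
  [[0.017,0.0315,0],[0,0,0]],
  [[0.017,0.0315,0],[0,0,0]],
  [[0.017,0.0315,0],[0,0,0]],
  [[0.017,0.0315,0],[0,0,0]],
  [[0.017,0.0315,0],[0,0,0]],
  [[0.017,0.0315,0],[0,0,0]],
  [[0,0,0.02],[0,0,0]],
  [[0,0,0.02],[0,0,0]],
  [[0,0,0],[0,0,0]],
  [[0,0,0],[0,0,0]],
], gripper=0, grip_force=40)

```text
time_s: 9.4
ee_pos: [0.4757, -0.0396, 0.2049]
tool_rot: [-3.141, -0.001, 3.104]
wrist_force: [-0.1, 0.5, 0.4]
finger_gap: 0.0428
```

```bash
python3 - <<'E'
from h import *
s=state();print(s['ee_pos'],s['joints'],s['finger_gap'])
E
```

```text
[ 0.47573643 -0.03964802  0.20488779] [-0.59932241 -0.02152251  0.58901875  1.94147332  0.0132191   1.21904106
  1.5186491 ] 0.042822827235402657
```

Request:
carry_out([
  [[0,0,0],[0,-0.125,0]],
  [[0,0,0],[0,-0.125,0]],
  [[0.004,0,0.018],[0,0,0]],
  [[0.004,0,0.018],[0,0,0]],
  [[0.004,0,0.018],[0,0,0]],
  [[0,0,0],[0,0,0]],
  [[0,0,0],[0,0,0]],
  [[0,0,0],[0,0,0]],
  [[0,0,0],[0,0,0]],
  [[0,0,0],[0,0,0]],
])

```text
time_s: 10.4
ee_pos: [0.4781, -0.0395, 0.1502]
tool_rot: [3.141, 0.251, 3.105]
wrist_force: [0.7, -0.1, -0.3]
finger_gap: 0.0423
```

```bash
python3 - <<'E'
from h import *
s=state();print(s['ee_pos'],s['tool_rot'],s['joints'],s['finger_gap'])
S=cam('side');T=cam('top')
cv2.imwrite('pics/p2.png',np.hstack([crop(S,285,190,80,80,400,400),crop(T,250,190,90,90,400,400)]))
E
```

```text
[ 0.47809792 -0.03947665  0.15021673] [3.1413521  0.25094069 3.10471756] [-0.61209863 -0.17323619  0.54924511  2.19759149  0.15168881  0.84672911
  1.38914147] 0.04226628800369964
```

View pics/p2.png

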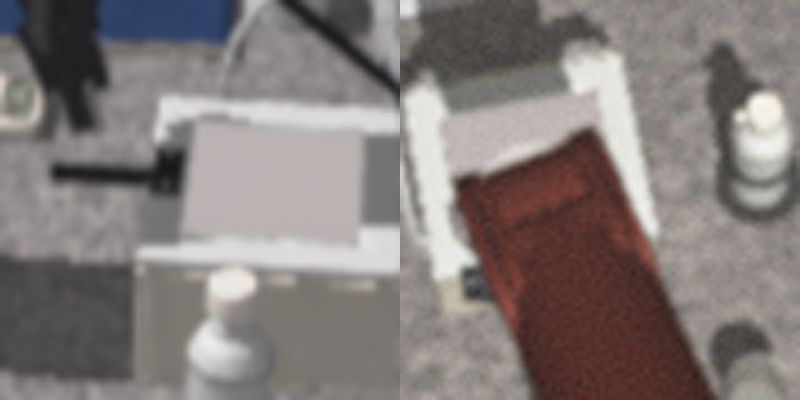

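The cap is back up (side crop 232,280), and the fingers straddle the tongue line from above (75,110). Lowering on.

Request:
carry_out([
  [[0.003,0,0.0125],[0,0,0]],
  [[0.003,0,0.0125],[0,0,0]],
  [[0.003,0,0.0125],[0,0,0]],
  [[0.003,0,0.0125],[0,0,0]],
  [[0.0026,0,0.012],[0,0,0]],
  [[0,0,0],[0,0,0]],
  [[0,0,0],[0,0,0]],
  [[0,0,0],[0,0,0]],
  [[0,0,0],[0,0,0]],
  [[0,0,0],[0,0,0]],
])

```text
time_s: 11.5
ee_pos: [0.4792, -0.0395, 0.0863]
tool_rot: [3.141, 0.251, 3.105]
wrist_force: [-0.1, -0.4, -0.0]
finger_gap: 0.0428
```

```bash
python3 - <<'E'
from h import *
s=state();print(s['ee_pos'],s['tool_rot'],s['joints'],s['wrist_force'])
S=cam('side')
cv2.imwrite('pics/p3.png',crop(S,285,180,80,60,800,600))
for x in(-.165,-.205,-.229):
  for y in (-.007,.007): print(x,y,(proj(S,Ro.from_euler('z',-.037).apply([x,y,.005])+[.6814,-.0468,.097])-[285,180])*10)
E
```

```text
[ 0.47917914 -0.03950963  0.08634916] [3.14124872 0.25082626 3.10468584] [-0.62150786 -0.06080797  0.5957151   2.26593764  0.07742279  0.67684052
  1.45727734] [-0.06091926 -0.37383467 -0.04462782]
-0.165 -0.007 [[294.00788993 449.86097528]]
-0.165 0.007 [[297.78260711 424.96755678]]
-0.205 -0.007 [[167.86446585 442.90908909]]
-0.205 0.007 [[172.5656546  418.10730384]]
-0.229 -0.007 [[ 92.3847108  438.75550513]]
-0.229 0.007 [[ 97.63838205 414.00921077]]
```

View pics/p3.png

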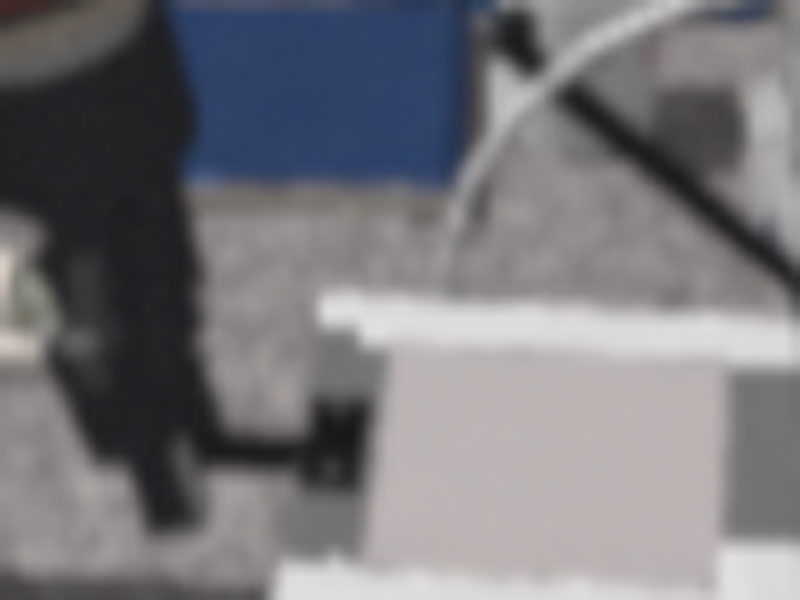

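The near fingertip is at (170,520) and the tongue runs between the fingers at (250,450), so the straddle is right. Closing.

Request:
carry_out([
  [[0,0,0],[0,0,0]],
  [[0,0,0],[0,0,0]],
  [[0,0,0],[0,0,0]],
  [[0,0,0],[0,0,0]],
  [[0,0,0],[0,0,0]],
  [[0,0,0],[0,0,0]],
  [[0,0,0],[0,0,0]],
  [[0,0,0],[0,0,0]],
  [[0,0,0],[0,0,0]],
  [[0,0,0],[0,0,0]],
], gripper=-1, grip_force=50)

```text
time_s: 12.55
ee_pos: [0.4789, -0.0401, 0.0861]
tool_rot: [-3.141, 0.25, 3.104]
wrist_force: [-2.1, -2.2, 4.6]
finger_gap: 0.013
```

Gripped at 13 mm, close to the 14 mm tongue width. Lifting along the arc.

Request:
carry_out([
  [[-0.00145,0,-0.00667],[0,0.0337,0]],
  [[-0.00145,0,-0.00667],[0,0.0337,0]],
  [[-0.00145,0,-0.00667],[0,0.0337,0]],
  [[-0.00145,0,-0.00667],[0,0.0337,0]],
  [[-0.00145,0,-0.00667],[0,0.0337,0]],
  [[-0.00145,0,-0.00667],[0,0.0337,0]],
  [[-0.00145,0,-0.00667],[0,0.0337,0]],
  [[-0.00145,0,-0.00667],[0,0.0337,0]],
  [[0,0,0],[0,0,0]],
  [[0,0,0],[0,0,0]],
])

```text
time_s: 13.55
ee_pos: [0.483, -0.0403, 0.1396]
tool_rot: [-3.141, -0.02, 3.104]
wrist_force: [-1.0, -4.4, -1.6]
finger_gap: 0.0127
```

Request:
carry_out([
  [[-0.00145,0,-0.00667],[0,0.0337,0]],
  [[-0.00145,0,-0.00667],[0,0.0337,0]],
  [[-0.00145,0,-0.00667],[0,0.0337,0]],
  [[-0.00145,0,-0.00667],[0,0.0337,0]],
  [[-0.00145,0,-0.00667],[0,0.0337,0]],
  [[-0.00145,0,-0.00667],[0,0.0337,0]],
  [[-0.00145,0,-0.00667],[0,0.0337,0]],
  [[-0.00145,0,-0.00667],[0,0.0337,0]],
  [[-0.00145,0,-0.00667],[0,0.0337,0]],
  [[-0.00145,0,-0.00667],[0,0.0337,0]],
])

```text
time_s: 14.55
ee_pos: [0.5084, -0.0413, 0.2031]
tool_rot: [-3.141, -0.358, 3.104]
wrist_force: [-2.8, -2.9, 0.5]
finger_gap: 0.0126
```

Request:
carry_out([
  [[-0.00145,0,-0.00667],[0,0.0337,0]],
  [[-0.00145,0,-0.00667],[0,0.0337,0]],
  [[0,0,0],[0,0,0]],
  [[0,0,0],[0,0,0]],
  [[0,0,0],[0,0,0]],
  [[0,0,0],[0,0,0]],
  [[0,0,0],[0,0,0]],
  [[0,0,0],[0,0,0]],
  [[0,0,0],[0,0,0]],
  [[0,0,0],[0,0,0]],
])

```text
time_s: 15.55
ee_pos: [0.5158, -0.0416, 0.2143]
tool_rot: [-3.141, -0.424, 3.104]
wrist_force: [-4.0, -3.9, 1.5]
finger_gap: 0.013
```

```bash
python3 - <<'E'
from h import *
s=state();print(s['ee_pos'],s['tool_rot'],s['wrist_force'],s['torque'])
R=Ro.from_euler('xyz',s['tool_rot']).as_matrix();G=s['ee_pos']-.011*R[:,2]
d=Ro.from_euler('z',.037).apply(G-[.6814,-.0468,.097]);print(d,np.arctan2(d[2],-d[0]),np.hypot(d[0],d[2]))
S=cam('side')
cv2.imwrite('pics/p4.png',crop(S,300,170,80,60,800,600))
o=[.6814,-.0468,.097]
for a in(.63,.674,.72):
  for lab,P in(('FRtop',(-.165,-.09,.004)),('FRbot',(-.165,-.09,-.004)),('HRtop',(0,-.09,.004)),('FLtop',(-.165,.09,.004))):
    q=Ro.from_euler('y',a).apply(P);print(a,lab,((proj(S,Ro.from_euler('z',-.037).apply(q)+o)[0]-[300,170]+.5)*10-.5).round(0))
E
```

```text
[ 0.51584999 -0.04162104  0.21429874] [-3.14054763 -0.42431508  3.10373267] [-4.01156405 -3.8993678   1.52356067] [-0.67294197  0.31610203  0.30456451]
[-0.16109961 -0.00094094  0.12732327] 0.6688221038007399 0.20533947445155126
0.63 FRtop [244. 451.]
0.63 FRbot [227. 469.]
0.63 HRtop [681. 746.]
0.63 FLtop [283. 143.]
0.674 FRtop [260. 435.]
0.674 FRbot [242. 453.]
0.674 HRtop [681. 747.]
0.674 FLtop [298. 128.]
0.72 FRtop [278. 420.]
0.72 FRbot [259. 436.]
0.72 HRtop [682. 747.]
0.72 FLtop [314. 113.]
```

View pics/p4.png

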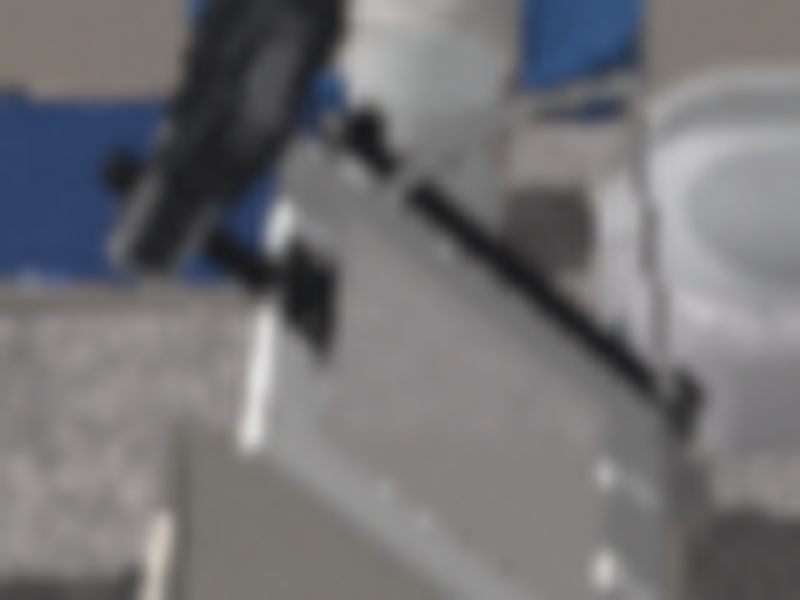

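The flap is held. Its right front bottom corner at (243,452) matches the projection for 0.674 (242,453). I'll refine both slopes at subpixel level.

```bash
cat > sl.py <<'E'
from h import *
S=cam('side');g=S['image'].astype(float).mean(2)
o3=np.array([.6814,-.0468,.097]);Z=Ro.from_euler('z',-.037)
def toplane(p,y):
    s0=(np.array(p)-[S['cx'],S['cy']])/[S['fx'],S['fy']];s=s0
    for _ in range(8): s=s0/(1+S['k1']*(s@s))
    o=Z.inv().apply(-S['R'].T@S['t']-o3);v=Z.inv().apply(S['R'].T@np.r_[s,1]);return o+v*(y-o[1])/v[1]
def w(P,a): return proj(S,Z.apply(Ro.from_euler('y',a).apply(P))+o3)[0]
def samp(p): return cv2.remap(g.astype(np.float32),np.float32([[p[0]]]),np.float32([[p[1]]]),cv2.INTER_CUBIC)[0,0]
offs=np.arange(-.014,.0141,.0005)
pts=[]
for r in np.arange(.03,.112,.004):   # index arm: dark centroid across bar
    v=np.array([samp(w((-r,.109,h),.674)) for h in offs]);k=np.clip(80-v,0,None)
    if k.sum()>0: pts.append((r,(k*offs).sum()/k.sum()))
pts=np.array(pts);print('index h mm',(pts[:,1]*1000).round(1));c=np.polyfit(*pts.T,1);print('index slope angle',.674+np.arctan(c[0]),'offset',c[1], 'via hinge',.674+np.mean(pts[:,1])/np.mean(pts[:,0]))
pts=[]
for r in np.arange(.08,.157,.004):   # flap right bottom edge: steepest gradient
    v=np.array([samp(w((-r,-.09,-.004+h),.674)) for h in offs]);d=np.abs(np.gradient(cv2.GaussianBlur(v.reshape(-1,1),(1,5),0).ravel()));d[d<d.max()*.5]=0
    pts.append((r,(d*offs).sum()/d.sum()))
pts=np.array(pts);print('flap h mm',(pts[:,1]*1000).round(1));c=np.polyfit(*pts.T,1);print('flap slope',.674+np.arctan(c[0]),'off',c[1],'via hinge',.674+np.mean(pts[:,1])/np.mean(pts[:,0]))
E
python3 sl.py
```

```text
index h mm [ 0.2 -0.4 -0.1  0.1  0.3  0.6  0.7  1.2  2.9  3.8  3.7  4.   4.5  4.2
  2.1  2.   2.3  2.4  2.3  2.6  2.7]
index slope angle 0.7141293269026089 offset -0.0008041956576612985 via hinge 0.7026623723180971
flap h mm [3.5 3.9 4.1 3.7 3.5 3.8 3.7 3.4 3.7 3.8 3.9 4.1 4.1 4.3 4.2 4.3 3.7 4.
 4.1 4.4]
flap slope 0.6817753232522589 off 0.003001642611709638 via hinge 0.707213129195236
```

```bash
cat >> sl.py <<'E'
print('----')
offs=np.arange(-.014,.0141,.002)
for f in ('now','pics/side0.png'):
    if f!='now': g=cv2.imread(f).astype(float).mean(2)
    print(f)
    for r in np.arange(.02,.140,.008):
        print(round(r,3),[int(samp(w((-r,.109,h),.674))) for h in offs])
print(offs)
E
python3 sl.py | sed -n '/----/,$p'
```

```text
----
now
0.02 [114, 112, 104, 95, 77, 55, 38, 34, 46, 75, 110, 129, 139, 135, 129]
0.028 [114, 110, 106, 96, 77, 61, 42, 31, 36, 56, 75, 102, 130, 148, 162]
0.036 [114, 112, 109, 100, 85, 63, 42, 35, 46, 69, 99, 122, 131, 143, 151]
0.044 [114, 112, 107, 97, 81, 61, 43, 33, 38, 58, 85, 108, 127, 141, 148]
0.052 [115, 112, 108, 98, 85, 65, 45, 34, 36, 50, 75, 96, 114, 123, 125]
0.06 [115, 114, 110, 105, 91, 68, 49, 33, 29, 39, 56, 70, 83, 86, 86]
0.068 [115, 111, 108, 100, 83, 69, 49, 33, 27, 30, 39, 51, 60, 64, 68]
0.076 [114, 113, 112, 105, 93, 74, 52, 36, 29, 31, 40, 51, 57, 63, 65]
0.084 [115, 114, 111, 104, 92, 75, 54, 36, 30, 36, 49, 61, 70, 71, 72]
0.092 [116, 118, 122, 117, 106, 83, 58, 40, 32, 37, 56, 78, 92, 104, 108]
0.1 [115, 114, 112, 109, 100, 81, 63, 42, 31, 38, 57, 75, 98, 111, 114]
0.108 [115, 113, 112, 110, 101, 85, 64, 42, 31, 33, 47, 70, 93, 107, 115]
0.116 [116, 114, 114, 114, 108, 98, 82, 70, 65, 64, 73, 83, 94, 105, 108]
0.124 [116, 114, 113, 111, 108, 104, 94, 86, 85, 85, 87, 95, 102, 107, 114]
0.132 [116, 118, 123, 131, 133, 120, 95, 68, 42, 34, 46, 71, 95, 121
[... 497 characters left out ...]
3, 66]
0.076 [68, 70, 70, 65, 57, 46, 35, 30, 28, 32, 39, 50, 55, 60, 62]
0.084 [73, 71, 73, 69, 62, 50, 38, 30, 28, 36, 49, 61, 68, 69, 71]
0.092 [111, 103, 100, 95, 88, 71, 52, 39, 32, 38, 56, 76, 90, 101, 106]
0.1 [115, 115, 114, 111, 101, 80, 62, 41, 30, 36, 56, 74, 96, 108, 112]
0.108 [134, 131, 126, 121, 107, 89, 65, 42, 31, 33, 47, 70, 92, 105, 113]
0.116 [142, 140, 138, 135, 123, 110, 92, 77, 74, 73, 84, 92, 101, 114, 114]
0.124 [183, 184, 185, 182, 175, 168, 152, 140, 135, 137, 144, 153, 160, 162, 164]
0.132 [157, 173, 176, 171, 163, 138, 104, 73, 44, 34, 47, 72, 98, 124, 138]
[-0.014 -0.012 -0.01  -0.008 -0.006 -0.004 -0.002  0.     0.002  0.004
  0.006  0.008  0.01   0.012  0.014]
```

Index by subpixel is about 0.70 (slope 0.70–0.71, through the hinge 0.697); the flap by arm pose, chord and corner is about 0.67. Raising by 0.028.

Request:
carry_out([
  [[-0.0006,0,-0.00277],[0,0.014,0]],
  [[-0.0006,0,-0.00277],[0,0.014,0]],
  [[0,0,0],[0,0,0]],
  [[0,0,0],[0,0,0]],
  [[0,0,0],[0,0,0]],
  [[0,0,0],[0,0,0]],
  [[0,0,0],[0,0,0]],
  [[0,0,0],[0,0,0]],
  [[0,0,0],[0,0,0]],
  [[0,0,0],[0,0,0]],
])

```text
time_s: 16.7
ee_pos: [0.5193, -0.0418, 0.219]
tool_rot: [-3.14, -0.453, 3.104]
wrist_force: [-4.2, -4.1, 2.5]
finger_gap: 0.013
```

```bash
cat > fr.py <<'E'
from h import *
exec(open('sl.py').read().split("offs=")[0])
st=state();R=Ro.from_euler('xyz',st['tool_rot']).as_matrix();G=st['ee_pos']-.011*R[:,2]
d=Z.inv().apply(G-o3);print('arm',np.arctan2(d[2],-d[0]),np.hypot(d[0],d[2]),.25+np.arcsin(R[0,2])*-1,st['wrist_force'])
# front face: synthetic comparison, bright band centroid across normal for y away from handle
for a in (.66,.68,.70,.72):
    e=[]
    for y in np.arange(-.082,-.03,.006):
        p0=w((-.165,y,-.004),a);p1=w((-.165,y,.004),a);m=(p0+p1)/2
        t=w((-.165,y+.01,0),a)-w((-.165,y-.01,0),a);n=np.array([-t[1],t[0]])/np.linalg.norm(t)
        k=np.arange(-4,4.1,.25);v=np.array([samp(m+n*x) for x in k]);b=np.clip(v-135,0,None)
        e.append((b*k).sum()/max(b.sum(),1e-6))
    print(a,'offset px',np.round(e,2),np.mean(e))
cv2.imwrite('pics/p5.png',crop(S,300,170,80,60,800,600))
E
python3 fr.py
```

```text
arm 0.6977480543337934 0.20530621523618714 0.7028016761056355 [-3.89829885 -4.78626538  1.67076125]
0.66 offset px [1.45 1.25 1.01 1.1  1.15 1.11 1.1  1.21 1.24] 1.179707142883257
0.68 offset px [0.85 0.55 0.56 0.65 0.63 0.58 0.63 0.71 0.49] 0.6272349115260094
0.7 offset px [ 0.11  0.04  0.11  0.19  0.14  0.1   0.14  0.02 -0.19] 0.07261058462019904
0.72 offset px [-0.48 -0.45 -0.3  -0.31 -0.39 -0.45 -0.52 -0.72 -0.57] -0.4667191761759354
```

View pics/p5.png

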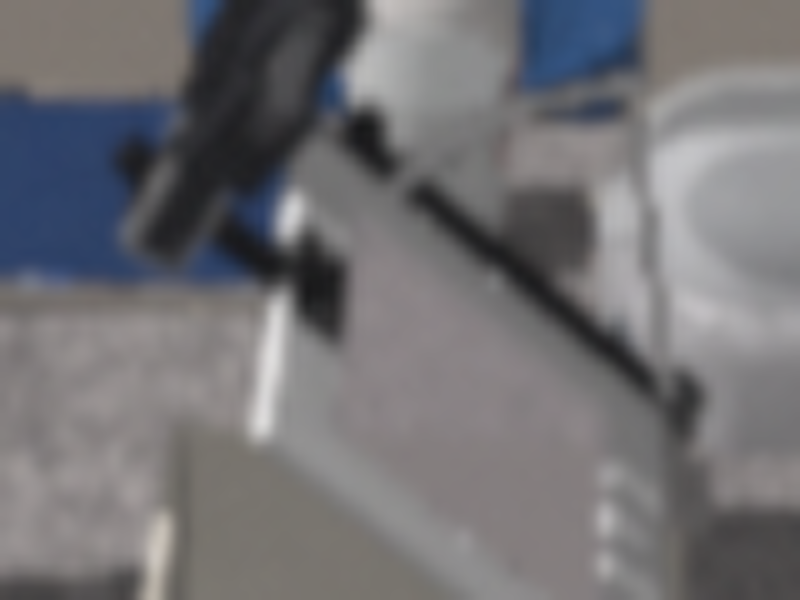

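The flap's front edge is at (265,430), and the index bar from (415,190) to (665,395) lies along the flap's left edge. The flap reads 0.698–0.703, the index about 0.70. The beaker and cap were not disturbed. Handing in.

```bash
python3 -c "
from station import *
s=state();print(s['time_s'],abs(s['joint_velocities']).max());print(sign_off())"
```

```text
16.75 0.0016059643816809918
the job is handed in; nothing more can be done
None
```

I pressed the white nozzle cap before touching the flap, then raised the flap by its tongue. The job was handed in at 16.75 s with the gripper holding the flap still next to the index arm.

- **Cap:** it was pressed until it hit its stop. The fingertips stopped at 155 mm above the worktop, and the force rose to 23 N there against the spring's 6.5 N. A picture afterwards showed the cap back up.
- **Flap angle:** it is about 0.70 rad, reading 0.698 from the arm's pose and 0.703 from the camera.
- **Index angle:** it is also about 0.70 rad. My first reading by eye gave 0.674. Finer measurements gave 0.697 to 0.71, so I raised the flap a further 0.028 rad. I expect the two to match within about 0.01 rad.
- **Hold:** the tongue is gripped at 13 mm with 50 N, and the joints were practically still (0.0016 rad/s).
- **Surroundings:** I planned the moves to stay clear of the index arm and bystanders, and the wrist force showed no contact on the way. I did not check each bystander's position in a final full picture.

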